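# Close the core box with its cam lock

### The job

The wooden core box on the bench stands a few millimetres open. Take the blade key out of its wooden block, set its blade in the slot of the cam lock and turn it clockwise, roughly a quarter turn, until you feel it seat and the loose half is pressed snugly against the fixed half; stop there, do not force it. Then put the key back upright in its block, fully home, and leave the other things on the bench alone.

Things in the scene. Friction and masses are not known exactly. Their poses are not given: they have to be found in the camera images.
- key: blade key, 105 mm tall, 130 g, upright in its block. Origin at the middle of the blade's lower edge, z up, x along the blade's width. Blade 22 (x) by 4 mm (y), 21 mm long, its lowest 3 mm narrowed to 18.5 by 2.4 mm; 8 mm shank; steel collar 36 mm across at z = 40 to 45 mm
- key_handle (a point): middle of the key's dark wooden handle, 75 mm above the key's origin: square, 24 by 24 mm (faces square to the key's x and y), 60 mm tall
- holder: fixed light wooden block 75 (x) by 60 (y) by 45 mm high, with a slot 28 (x) by 10 mm (y) through its middle. Origin at the centre of its underside. At home the key's collar rests on the block's top, so the key's origin is 5 mm above the block's origin and its x lies along the block's x, either way round.
- cam: slotted steel cam lock on the core box's base; round head 40 mm across, slot 28 mm long (x), 7 mm wide (y), 9 mm deep. Origin on the turning axis (z, up) at the slot's mouth, 52 mm above the bench. Clockwise from above tightens. It turns with about 0.15 N m until the halves meet after 0.5 to 1.3 rad of its own turning: where is not known beforehand and must be felt
- cam_lobe (a point): centre of the eccentric lobe under the cam's head (radius 15 mm, 7 mm off the axis); it pushes the loose half's lug 6 to 7 mm per rad. Once the halves meet, each further 0.05 rad of the cam adds about 15 N at the lug and 0.13 N m of torque. Snug is 12 to 32 N (about 0.24 to 0.42 N m); above 40 N the box is damaged. The cam stays when the key is taken off
- loose_half: loose half of the core box, 45 by 86 by 50 mm of wood, 0.5 kg, sliding between two greased rails on the 12 mm base plate, with a low steel lug towards the cam. Origin at the centre of the wooden block's underside; x points from the cam to the fixed half, whose face, with a 4 mm rubber buffer, is 1 to 7 mm beyond. Both halves are up to 70 mm above the bench
- jar: white jar, 64 mm across and 85 mm tall, a bystander; origin under its centre
- screwdriver: small screwdriver lying on the bench, 200 mm long, a bystander; origin at its middle
- brush: brush lying on the bench, 200 mm long, a bystander; origin at its middle
- scraper: scraper lying on the bench, 280 mm long, a bystander; origin at its middle
- wrench: wrench lying on the bench, 180 mm long, a bystander; origin at its middle
- core_a: sand core 100 by 55 mm, 75 mm tall, a bystander; origin under its centre
- core_b: sand core like the first, a bystander; origin under its centre
- weight: round steel weight 70 mm across, a bystander; origin under its centre
Not all that is in view belongs to the job. What is shaped like the loose_half but green or turquoise is not meant.

How it is judged:
On the way, in this order (a step that is already met when the one before it is completed fails the run):
1. the key's blade stands in the cam's slot (horizontal distance between key and cam below 0.005 m and z of key in the frame of cam below -0.004 m), for 0.2 s.
2. with the blade in the slot, the cam presses the loose half home (horizontal distance between key and cam below 0.006 m and z of key in the frame of cam below -0.003 m and contact force between cam and loose_half above 10 N), for 0.2 s.
At the end, for the whole second after the job is handed in: The cam, released, still presses the loose half with more than 10 N, and the key stands at rest in its block, upright within 0.1 rad, centred within 8 mm and home within 4 mm (contact force between cam and loose_half above 10 N and horizontal distance between key and holder below 0.008 m and z of key in the frame of holder below 0.009 m and angle between key's own z axis and vertical below 0.1 rad and linear speed of key below 0.02 m/s); the robot touches nothing.
It fails at once if the cam was forced: it pressed the loose half with more than 40 N (contact force between cam and loose_half above 40 N).
It fails at once if the key was rammed into the cam: more than 80 N between them (contact force between key and cam above 80 N).
It fails at once if a bystander was moved by more than 30 mm (distance of any of jar, screwdriver, brush, scraper, wrench, core_a, core_b, weight from where it was at the start of the episode above 0.03 m).
It also fails if it takes over 72 s, if anything falls off the work surface, if the arm or the gripper's body presses on something with over 40 N, if the wrist force passes 120 N, or if a joint passes its speed limit or range.

### The arm

A 6-joint arm with a two-finger parallel gripper is mounted at the origin on the work surface. World frame = base frame: x ahead of the robot, y to its left, z up, the work surface at z = 0. Lengths are in m, angles in rad, forces in N, time in s.
With the tool pointing down it reaches from about 0.35 to 0.775 m from the base axis. Payload 5.5 kg.
Tool frame: the origin (TCP) lies at the very end of the fingers, on their centre line; the grasp point (between the pads) lies 19 mm behind it (grip_point_offset is the distance from the TCP to the grasp point, in m); z points along the fingers, y is the direction in which the jaws open and shut (so a half turn about z gives the same grasp; the last joint's range is limited). The gripper opens to 85 mm and grips with 20 to 120 N. Pads are 22 mm wide; open, the fingers measure 114 mm over their backs; the gripper's body (76 mm by 85 mm) begins 54 mm behind the grasp point. The pads swing forward as they close: fully open they stand 13 mm farther back than shut.
Start: joints at [-1.481, 0.313, 0.046, 1.304, 0, 1.431], TCP at [0.131, -0.56, 0.231] pointing down, gripper open.
Joint ranges: [-2.76, 2.76], [-0.86, 1.69], [-1.03, 1.26], [-2.2, 2.34], [-1.47, 1.5], [-3.14, 3.14]. Speed limits (rad/s): [2.57, 2.57, 3.14, 3.14, 3.14, 3.14].

### API

Orientations are given as a unit quaternion [w, x, y, z].
In Python, from workcell import * gives the robot as it stands.
- The arm moves only by the shell command python3 -m crank 'ROWS' [OPENING] [FORCE]. ROWS is a JSON object of lists of equal length, an entry for each row: "travel": the shift along the tool's x, y, z in units of 40 mm (1.0 is 40 mm), a list of three; "turn": the turn about the tool's z in rad. In form: {"travel": [[x, y, z], ...], "turn": [turn, ...]}. A call has 1 to 5 rows; each row is the pose to reach, as a shift and turn from the pose commanded when the call began, along the tool's axes at that moment; what a row does not reach only later rows make up. A row lasts 1/12 s, in which the tool goes at most 41.7 mm and 7.16 degrees, less where a joint would pass 70% of its speed; a pose out of reach is approached as far as the arm can. A call with a gripper value outside its range is refused whole. OPENING is the finger opening in mm, from 0 to 85.4, set as the call begins (- or left out, the last holds). The fingers move at their own pace and stop on an object; FORCE is the grip in N (left out, the last holds). Time passes only in rows, so rows that repeat a pose let the fingers close. It gives the time, the measured TCP pose, the force and the opening at its end, in the units of the state.
- get_state(): the state, without advancing time (a new reading comes with each control period).
- read_camera(name): name is "scene" or "side" or "wrist"; returns a dict with "image" (480x640x3 uint8, red, green, blue), "K" (3x3 intrinsics, pixels), "R" (3x3) and "t" (3): a world point X has camera coordinates R X + t. Camera axes: x right, y down, z forward; pixel columns grow to the right and rows downward; lengths in m; the calibration is good to about 2 mm. The wrist camera is an equidistant fisheye: a pixel r from the principal point sees the ray r / f radians off the axis. A picture is of the moment at which its call begins. There is no depth.
- hand_in(): hands the job in, once; it reports no verdict.
The state is a dict: "clock": time; "joint_pos": joint angles; "qvel": joint speeds; "tau": joint torques, N m; "tcp_pos": TCP position; "orientation": TCP orientation; "wrist_force": force on the tool from outside, world axes, zero at the start; "ft_torque": the same for the moment, N m; "finger_gap": finger opening in m.
Only numpy, scipy, OpenCV 4.12 (cv2) and the standard library are available. Lean on these libraries where they do the work, as an engineer would, in place of code of your own. Each camera call takes 0.05 s, during which the arm holds its last target. There are 200 camera calls.

## Working session

There is one attempt and no reset: what is moved stays moved. The work goes in short steps, Python scripts to look and compute and a shell command to move; the robot and the scene stay as the last step left them, time stands still between calls to the robot, and variables do not carry over. Pictures are saved under pics/ and viewed, about 8 in all and at most 12, crops included, and the job is handed in when it is done.

```bash
mkdir -p pics; ls; cat > h.py <<'E'
from workcell import *
import numpy as np, cv2
from scipy.spatial.transform import Rotation as Ro
def snap(n,f):
    c=read_camera(n); cv2.imwrite(f'pics/{f}.png',c['image'][:,:,::-1]); np.savez(f'pics/{f}.npz',**c); return c
def ld(f): return dict(np.load(f'pics/{f}.npz'))
def ray(c,u,v,fish=False):
    K=c['K']; x=(u-K[0,2])/K[0,0]; y=(v-K[1,2])/K[1,1]
    if fish:
        r=np.hypot(x,y); d=np.array([x/r*np.sin(r),y/r*np.sin(r),np.cos(r)]) if r>1e-9 else np.array([0,0,1.])
    else: d=np.array([x,y,1.])
    return -c['R'].T@c['t'], c['R'].T@d
def onz(c,u,v,z,fish=False):
    o,d=ray(c,u,v,fish); return o+d*(z-o[2])/d[2]
def two(c1,p1,c2,p2,f1=False,f2=False):
    o1,d1=ray(c1,*p1,f1);o2,d2=ray(c2,*p2,f2)
    s=np.linalg.lstsq(np.c_[d1,-d2],o2-o1,rcond=None)[0]
    a=o1+s[0]*d1;b=o2+s[1]*d2; return (a+b)/2,np.linalg.norm(a-b)
def tool(dw):
    "world shift -> tool units"
    s=get_state(); q=s['orientation']; return Ro.from_quat([q[1],q[2],q[3],q[0]]).inv().apply(dw)/0.04
E
python3 - <<'E'
from h import *
for n in ['scene','side','wrist']:
    c=snap(n,n+'0'); print(n,c['K'].tolist(),(-c['R'].T@c['t']).round(3))
s=get_state(); print({k:np.round(v,3).tolist() for k,v in s.items()})
a=[cv2.imread(f'pics/{n}0.png') for n in ['scene','side']]
E
```

```text
pics
scene [[535.8415468092365, 0.0, 322.55174856225744], [0.0, 535.8415468092365, 233.84957484558947], [0.0, 0.0, 1.0]] [1.033 0.619 0.739]
side [[458.8977139387172, 0.0, 319.2652268876681], [0.0, 458.8977139387172, 239.3037281758144], [0.0, 0.0, 1.0]] [ 0.518 -0.586  0.737]
wrist [[371.64829954431775, 0.0, 315.6145708667847], [0.0, 371.64829954431775, 245.1830624054216], [0.0, 0.0, 1.0]] [ 0.205 -0.543  0.374]
{'clock': 0.15, 'joint_pos': [-1.481, 0.314, 0.045, 1.304, -0.0, 1.431], 'qvel': [0.001, -0.002, 0.004, 0.001, 0.0, -0.0], 'tau': [0.002, -48.106, 29.882, 0.014, -0.0, -0.0], 'tcp_pos': [0.131, -0.56, 0.231], 'orientation': [-0.001, 0.993, 0.115, 0.0], 'wrist_force': [-0.238, 0.255, -1.131], 'ft_torque': [0.01, -0.027, 0.008], 'finger_gap': 0.085}
```

View pics/scene0.png

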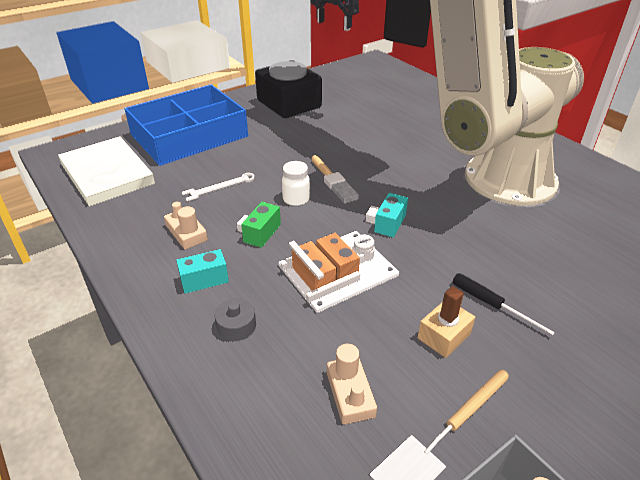

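View pics/side0.png

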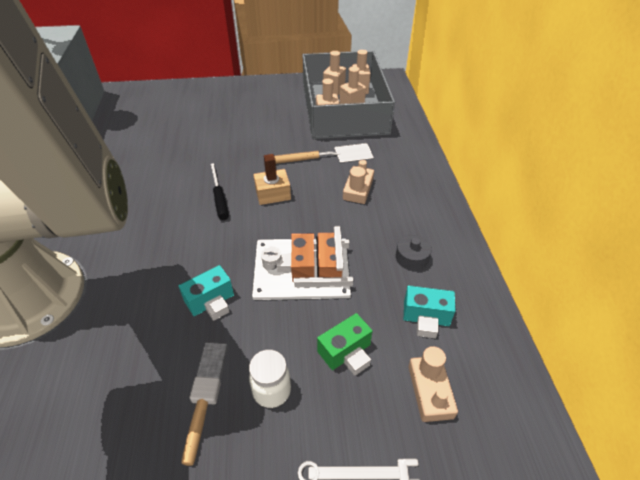

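The pictures show the dark-handled key in its light block (scene 452,305; side 270,175). The cam's steel head is at scene (364,242) and side (271,257). The loose half is the orange-brown half beside the cam (scene 340,255; side 303,255). The green and turquoise pieces are decoys. One enlarged composite to confirm.

```bash
python3 - <<'E'
from h import *
S,D=ld('scene0'),ld('side0')
def crop(c,u,v,w=100,h=75): return cv2.resize(c['image'][v-h//2:v-h//2+h,u-w//2:u-w//2+w,::-1],(400,300),interpolation=cv2.INTER_CUBIC)
im=np.vstack([np.hstack([crop(S,447,318),crop(D,272,178)]),np.hstack([crop(S,364,250),crop(D,280,257)])])
cv2.imwrite('pics/crop1.png',im)
print('cam',onz(S,364,242,.052),onz(D,271,257,.052),two(S,(364,242),D,(271,257)))
for n,c,r in (('S',S,(415,280,480,360)),('D',D,(250,145,300,210))):
    x0,y0,x1,y1=r; im=c['image'][y0:y1,x0:x1]; hsv=cv2.cvtColor(im,cv2.COLOR_RGB2HSV)
    m=(im[...,0].astype(int)-im[...,2]>15)&(im[...,0]<125); ys,xs=np.nonzero(m)
    print(n,m.sum(),xs.min()+x0,xs.max()+x0,ys.min()+y0,ys.max()+y0,xs.mean()+x0,ys.mean()+y0)
E
```

```text
cam [0.48980638 0.02009479 0.052     ] [0.48679882 0.00783883 0.052     ] (array([0.48565167, 0.01424709, 0.0453582 ]), np.float64(0.0019263783705273472))
S 456 417 463 287 356 449.4122807017544 308.43859649122805
D 391 253 299 152 204 272.28900255754473 170.63427109974424
```

View pics/crop1.png

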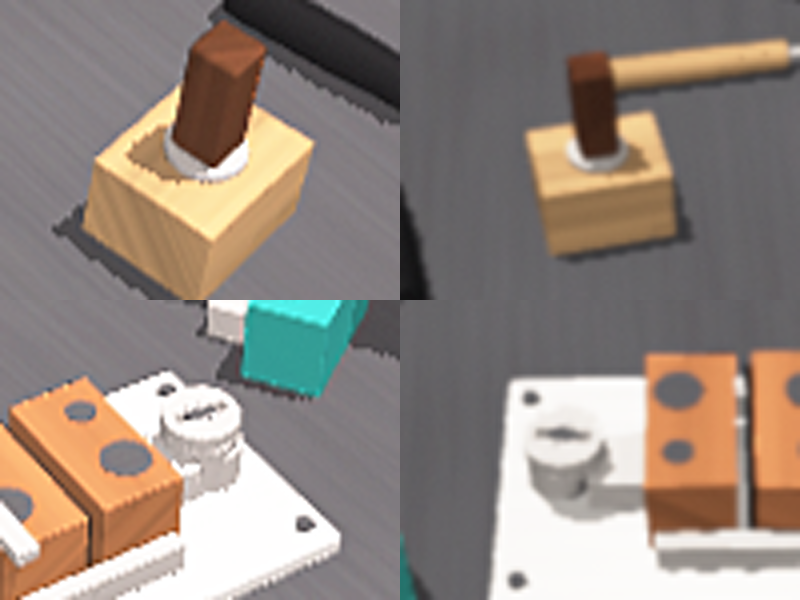

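The crop confirms it: the key's square dark handle with white collar is on the wooden block, and the slotted head sits beside the brown half with its lug. Next I locate everything with rays.

```bash
python3 - <<'E'
from h import *
np.set_printoptions(precision=4,suppress=True)
S,D=ld('scene0'),ld('side0')
a=lambda x,y:(397+x/4,281+y/4); b=lambda x,y:(222+(x-400)/4,141+y/4)
a2=lambda x,y:(314+x/4,213+(y-300)/4); b2=lambda x,y:(230+(x-400)/4,220+(y-300)/4)
print('cam',two(S,a2(201,408),D,b2(566,434)),onz(S,*a2(201,408),.052),onz(D,*b2(566,434),.052))
for c,p,q in((S,a2(180,418),a2(222,404)),(D,b2(535,432),b2(597,437))):
    d=onz(c,*q,.052)-onz(c,*p,.052); print('slot ang',np.degrees(np.arctan2(d[1],d[0])),np.hypot(*d[:2]))
print('htop',two(S,a(228,48),D,b(590,61)),onz(S,*a(228,48),.11),onz(D,*b(590,61),.11))
for c,f,P in((S,a,[(98,158),(212,238),(313,145)]),(D,b,[(527,132),(652,113),(672,180),(546,196)])):
    W=np.array([onz(c,*f(*p),.045) for p in P]); print('block',W[:,:2].tolist())
    for i in range(len(P)-1):
        d=W[i+1]-W[i]; print(np.degrees(np.arctan2(d[1],d[0])),np.hypot(*d[:2]))
    print('c',(W[0]+W[2])/2)
s=get_state(); q=s['orientation'];print(Ro.from_quat([q[1],q[2],q[3],q[0]]).as_matrix())
E
```

```text
cam (array([0.4874, 0.0165, 0.053 ]), np.float64(0.001768057129587339)) [0.4855 0.0157 0.052 ] [0.4881 0.0169 0.052 ]
slot ang 170.68423273202444 0.024019011912344602
slot ang -11.929003830180019 0.03102157742692322
htop (array([0.4967, 0.2547, 0.1095]), np.float64(0.0018570569824307897)) [0.4983 0.2549 0.11  ] [0.496 0.255 0.11 ]
block [[0.5359037190387621, 0.22990505018946367], [0.5282913740247003, 0.28843068289560353], [0.45607218784098513, 0.27857322886760905]]
97.410775245757 0.059018619776025766
-172.22752576857982 0.07288882117960296
c [0.496  0.2542 0.045 ]
block [[0.45449207373938777, 0.2770019581410801], [0.5289822918623476, 0.2873431928948117], [0.5371323961049086, 0.22496784102373768], [0.4648144859100144, 0.21834459504327675]]
7.903669654188579 0.07520461243991565
-82.5557771226159 0.06290555396946208
-174.76715613811263 0.07262057230753882
c [0.4958 0.251  0.045 ]
[[ 0.9737  0.2278 -0.0001]
 [ 0.2278 -0.9737  0.0014]
 [ 0.0002 -0.0014 -1.    ]]
```

```bash
python3 -m crank '{"travel":[[4.61,-2.26,0],[4.61,-2.26,0],[4.61,-2.26,0],[4.61,-2.26,0],[4.61,-2.26,0]],"turn":[-0.61,-0.61,-0.61,-0.61,-0.61]}' 85 30
python3 -m crank '{"travel":[[5.15,-0.25,0],[5.15,-0.25,0],[5.15,-0.25,0],[5.15,-0.25,0],[5.15,-0.25,0]],"turn":[-0.61,-0.61,-0.61,-0.61,-0.61]}'
```

```text
clock: 0.57
tcp_pos: [0.291, -0.4281, 0.2311]
orientation: [-0.0, 0.912, 0.41, 0.0]
wrist_force: [1.0, -0.6, -0.0]
finger_gap: 0.0852
clock: 0.98
tcp_pos: [0.4209, -0.2678, 0.2312]
orientation: [-0.0, 0.747, 0.665, 0.0]
wrist_force: [-0.2, -0.7, 1.1]
finger_gap: 0.0849
```

```bash
python3 -m crank '{"travel":[[5.05,1.15,0],[5.05,1.15,0],[5.05,1.15,0],[5.05,1.15,0],[5.05,1.15,0]],"turn":[-0.61,-0.61,-0.61,-0.61,-0.61]}'
python3 -m crank '{"travel":[[4.41,2.63,0],[4.41,2.63,0],[4.41,2.63,0],[4.41,2.63,0],[4.41,2.63,0]],"turn":[-0.61,-0.61,-0.61,-0.61,-0.61]}'
python3 -m crank '{"travel":[[1.49,2.75,0],[1.49,2.75,0],[1.49,2.75,0],[1.49,2.75,0],[1.49,2.75,0]],"turn":[-0.6,-0.6,-0.6,-0.6,-0.6]}'
python3 - <<'E'
from h import *
c=snap('wrist','w1'); s=get_state(); print(s['tcp_pos'],s['joint_pos'])
print((-c['R'].T@c['t']).round(3),c['R'].round(3))
E
```

```text
clock: 1.4
tcp_pos: [0.4902, -0.0727, 0.2312]
orientation: [-0.0, 0.512, 0.859, -0.0]
wrist_force: [0.1, -1.3, 0.4]
finger_gap: 0.0851
clock: 1.82
tcp_pos: [0.4995, 0.1326, 0.2311]
orientation: [-0.0, 0.231, 0.973, -0.0]
wrist_force: [0.0, -0.4, -0.3]
finger_gap: 0.0854
clock: 2.23
tcp_pos: [0.4961, 0.2581, 0.2306]
orientation: [-0.0, -0.07, 0.998, -0.0]
wrist_force: [1.0, -0.6, 0.1]
finger_gap: 0.0849
[0.49622864 0.25700847 0.23058219] [ 3.34319250e-01  2.82841107e-01  2.63739440e-03  1.29178499e+00
 -1.55558400e-04  1.93338597e-01]
[0.423 0.248 0.374] [[-0.14   0.99  -0.001]
 [ 0.947  0.134  0.293]
 [ 0.29   0.04  -0.956]]
```

View pics/w1.png

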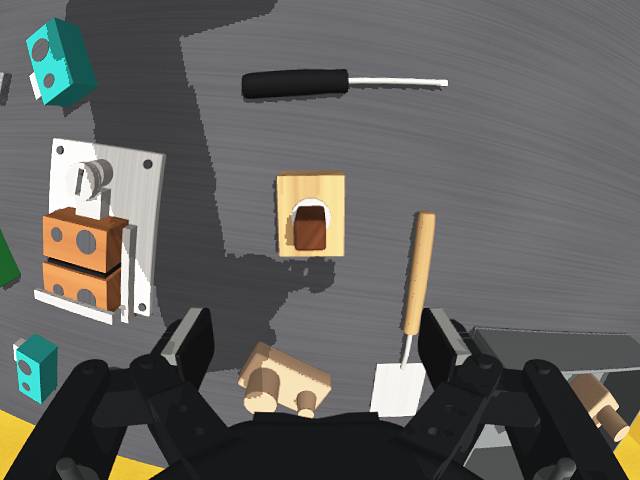

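The key's handle top is at about (310,242) and the block's top spans roughly (277..344, 178..256). The cam head is at (86,180) with its slot near-vertical in the image. Measuring these.

```bash
python3 - <<'E'
from h import *
np.set_printoptions(precision=4,suppress=True)
c=ld('w1'); im=c['image'].astype(int)
r,g,b=im[...,0],im[...,1],im[...,2]
sub=np.zeros(r.shape,bool); sub[165:265,265:355]=1
m=((r>190)&(r-b>50)&(g>140)&sub)|0
cs,_=cv2.findContours((m>0).astype(np.uint8),cv2.RETR_EXTERNAL,2); k=max(cs,key=cv2.contourArea)
P=[onz(c,*p,.045,True)[:2] for p in k[:,0,:]]; R=cv2.minAreaRect((np.array(P)*1000).astype(np.float32)); print('block',R)
m=((r<150)&(r-b>30)&(r>40)&sub).astype(np.uint8)
cs,_=cv2.findContours(m,cv2.RETR_EXTERNAL,2); k=max(cs,key=cv2.contourArea)
print('handle px',cv2.boundingRect(k),cv2.contourArea(k))
P=[onz(c,*p,.11,True)[:2] for p in k[:,0,:]]; P=np.array(P); print('handle@.11',P.min(0),P.max(0),cv2.minAreaRect((P*1000).astype(np.float32)))
cv2.imwrite('pics/crop2.png',np.hstack([cv2.resize(c['image'][165:265,260:360,::-1],(400,400),interpolation=2),cv2.resize(c['image'][140:220,50:130,::-1],(400,400),interpolation=2)]))
E
```

```text
block ((496.2458801269531, 253.46803283691406), (75.43712615966797, 60.372962951660156), 8.438366889953613)
handle px (293, 206, 33, 45) 1279.5
handle@.11 [0.4731 0.2404] [0.5084 0.266 ] ((490.7891845703125, 252.13746643066406), (33.388427734375, 23.795503616333008), 8.421483039855957)
```

View pics/crop2.png

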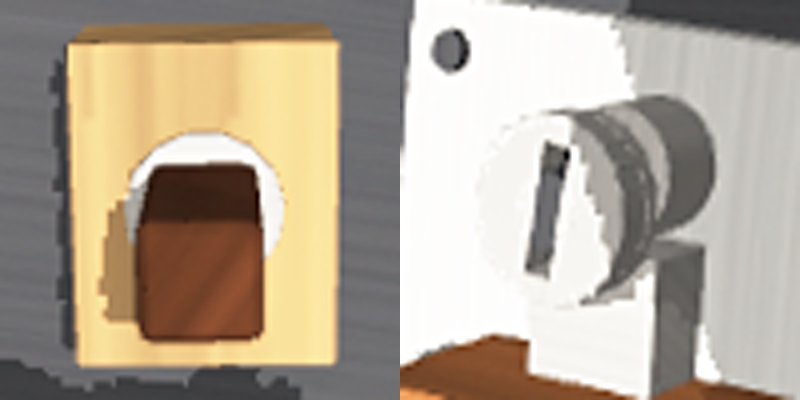

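```bash
python3 - <<'E'
from h import *
np.set_printoptions(precision=4,suppress=True)
c=ld('w1')
h=onz(c,310.2,235.2,.11,True); print('htop',h)
a=onz(c,81,169,.052,True);b=onz(c,77.4,195.6,.052,True); d=b-a
print('slot',(a+b)/2,np.hypot(*d[:2]),np.degrees(np.arctan2(d[1],d[0])),'head',onz(c,79,181.4,.052,True))
s=get_state(); q=s['orientation']; R=Ro.from_quat([q[1],q[2],q[3],q[0]]).as_matrix(); print(s['tcp_pos'],np.degrees(np.arctan2(R[1,0],R[0,0])))
t=np.array([.4965,.254,.064]); print(tool(t-s['tcp_pos']))
E
```

```text
htop [0.4958 0.2539 0.11  ]
slot [0.4884 0.0168 0.052 ] 0.027930162344845185 -9.245377129085366 head [0.4874 0.0166 0.052 ]
[0.4962 0.257  0.2306] -171.92241076601164
[-0.0009 -0.0738  4.1646]
```

```bash
python3 -m crank '{"travel":[[0,-0.07,1],[0,-0.07,2],[0,-0.07,3],[0,-0.07,3.8],[0,-0.07,4.16]],"turn":[0,0,0,0,0]}' 85 60
python3 -m crank '{"travel":[[0,0,0],[0,0,0],[0,0,0],[0,0,0],[0,0,0]],"turn":[0,0,0,0,0]}' 0 60
python3 -m crank '{"travel":[[0,0,0],[0,0,0]],"turn":[0,0]}'
```

```text
clock: 2.7
tcp_pos: [0.494, 0.2509, 0.06]
orientation: [-0.004, -0.062, 0.998, -0.001]
wrist_force: [-0.9, 0.4, -0.4]
finger_gap: 0.0848
clock: 3.12
tcp_pos: [0.4988, 0.253, 0.0667]
orientation: [0.002, -0.064, 0.998, 0.0]
wrist_force: [-1.2, 4.1, 0.1]
finger_gap: 0.0249
clock: 3.28
tcp_pos: [0.4988, 0.2529, 0.0667]
orientation: [0.002, -0.064, 0.998, 0.0]
wrist_force: [-1.0, 0.5, 6.6]
finger_gap: 0.0233
```

```bash
python3 -m crank '{"travel":[[0,0,0],[0,0,0],[0,0,0]],"turn":[0,0,0]}'; python3 - <<'E'
from h import *
np.set_printoptions(precision=4,suppress=True)
s=get_state(); q=s['orientation']; R=Ro.from_quat([q[1],q[2],q[3],q[0]]).as_matrix(); print(R,np.degrees(np.arctan2(R[1,0],R[0,0])),s['joint_pos'],s['qvel'],s['ft_torque'])
c=snap('side','s2');d=snap('scene','c2')
c=c['image'];d=d['image']
cv2.imwrite('pics/crop3.png',np.hstack([cv2.resize(c[120:220,210:330,::-1],(480,400),interpolation=2),cv2.resize(d[240:360,400:496,::-1],(320,400),interpolation=2)]))
E
```

```text
clock: 3.53
tcp_pos: [0.4988, 0.253, 0.0667]
orientation: [0.002, -0.064, 0.998, 0.0]
wrist_force: [0.1, 0.5, 6.9]
finger_gap: 0.0236
[[-0.9918 -0.1278  0.0036]
 [-0.1278  0.9918  0.0009]
 [-0.0037  0.0004 -1.    ]] -172.6591854920286 [ 0.326   0.3835 -0.275   0.9086 -0.0003  0.1979] [ 0.0013  0.0005  0.0003 -0.0011  0.0008 -0.0005] [-0.1514  0.0776 -0.0079]
```

View pics/crop3.png

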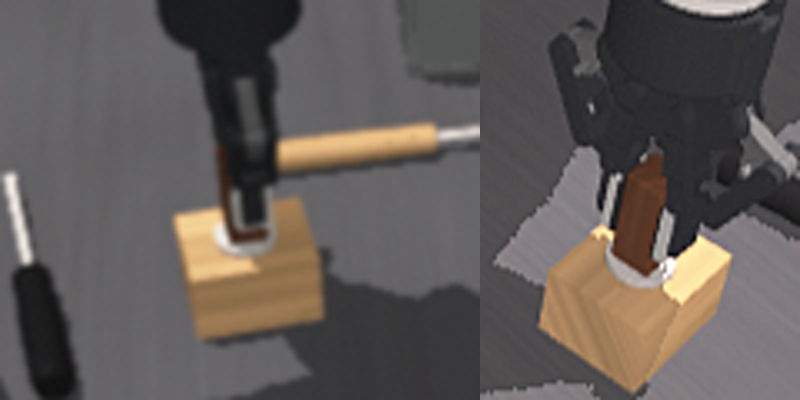

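The pads hold both handle faces with their ends just above the collar. Next is lifting and moving over the cam.

```bash
python3 -m crank '{"travel":[[0,0,-0.3],[0,0,-0.8],[0,0,-1.5],[0,0,-2.25],[0,0,-2.25]],"turn":[0,0,0,0,0]}'; python3 - <<'E'
from h import *
s=get_state(); print(s['tcp_pos'],s['wrist_force']); t=np.array([.4906,.0162,s['tcp_pos'][2]]); print(tool(t-s['tcp_pos']))
E
```

```text
clock: 4.05
tcp_pos: [0.5004, 0.2537, 0.1611]
orientation: [0.005, -0.064, 0.998, 0.001]
wrist_force: [1.8, 1.0, 0.9]
finger_gap: 0.0233
[0.50043033 0.25368425 0.1610585 ] [1.76873648 1.02228025 0.88470773]
[ 1.00269134 -5.85694802 -0.01995195]
```

```bash
python3 -m crank '{"travel":[[0.2,-0.7,0],[0.4,-1.6,0],[0.6,-2.6,0],[0.8,-3.6,0],[1,-4.5,0]],"turn":[0,0,0,0,0]}'
python3 -m crank '{"travel":[[0,-0.8,0],[0,-1.2,0],[0,-1.35,0],[0,-1.35,0],[0,-1.35,0]],"turn":[0.1,0.2,0.302,0.302,0.302]}'
python3 - <<'E'
from h import *
s=get_state(); q=s['orientation']; R=Ro.from_quat([q[1],q[2],q[3],q[0]]).as_matrix(); print(s['tcp_pos'],np.degrees(np.arctan2(R[1,0],R[0,0])),s['wrist_force'],s['joint_pos'].round(2) if hasattr(s['joint_pos'],'round') else s['joint_pos'])
c=snap('side','s3')['image'];d=snap('scene','c3')['image']
cv2.imwrite('pics/crop4.png',np.hstack([cv2.resize(c[190:290,220:320,::-1],(400,400),interpolation=2),cv2.resize(d[170:270,315:415,::-1],(400,400),interpolation=2)]))
E
```

```text
clock: 4.47
tcp_pos: [0.4799, 0.0672, 0.1546]
orientation: [-0.0, -0.064, 0.998, -0.0]
wrist_force: [0.7, -0.3, -1.8]
finger_gap: 0.0232
clock: 4.88
tcp_pos: [0.4873, 0.0152, 0.1546]
orientation: [-0.0, 0.086, 0.996, 0.0]
wrist_force: [-0.1, 0.3, -0.6]
finger_gap: 0.0231
[0.48730838 0.01516512 0.15461867] 170.13526589399208 [-0.13121842  0.26824272 -0.60604336] [-0.13  0.18 -0.32  1.07  0.    0.04]
```

View pics/crop4.png

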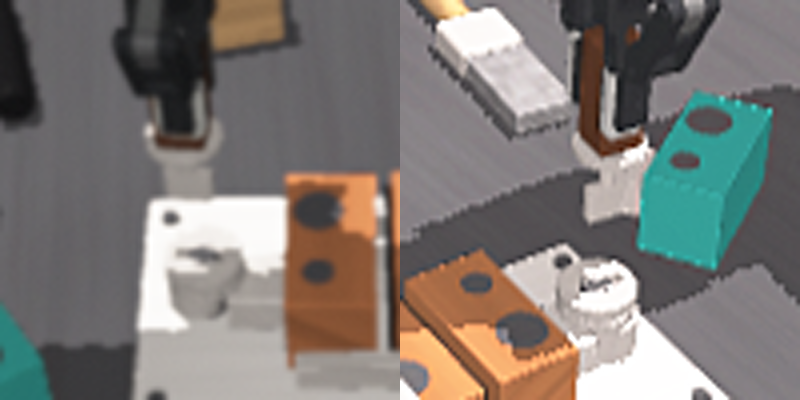

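```bash
python3 - <<'E'
from h import *
np.set_printoptions(precision=4,suppress=True)
S,D=ld('c3'),ld('s3')
a=lambda x,y:(315+(x-400)/4,170+y/4); b=lambda x,y:(220+x/4,190+y/4)
print('blade low',two(S,a(612,216),D,b(189.5,196)))
print('collar',two(S,a(613,150),D,b(184,137)))
print('blade',onz(S,*a(612,216),.093),onz(D,*b(189.5,196),.093))
print('ends',onz(S,*a(587,219),.093),onz(S,*a(638,212),.093),onz(D,*b(168,196),.093),onz(D,*b(211,196),.093))
print('slot',onz(S,*a(604,284),.052),onz(D,*b(205,256),.052))
E
```

```text
blade low (array([0.4827, 0.019 , 0.093 ]), np.float64(0.001471373622441118))
collar (array([0.4839, 0.0183, 0.1332]), np.float64(0.00024017363909843934))
blade [0.4818 0.019  0.093 ] [0.4833 0.0184 0.093 ]
ends [0.4931 0.0137 0.093 ] [0.4696 0.024  0.093 ] [0.4731 0.0195 0.093 ] [0.4935 0.0174 0.093 ]
slot [0.4847 0.0201 0.052 ] [0.4875 0.0156 0.052 ]
```

```bash
python3 -m crank '{"travel":[[-0.1,0,0.2],[-0.1,0,0.5],[-0.1,0,0.8],[-0.1,0,0.87],[-0.1,0,0.87]],"turn":[0,0,0,0,0]}'
python3 - <<'E'
from h import *
s=get_state(); print(s['tcp_pos'],s['wrist_force'])
c=snap('side','s4')['image'];d=snap('scene','c4')['image']
cv2.imwrite('pics/crop5.png',np.hstack([cv2.resize(c[225:275,245:295,::-1],(400,400),interpolation=2),cv2.resize(d[200:260,335:395,::-1],(400,400),interpolation=2)]))
E
```

```text
clock: 5.4
tcp_pos: [0.4906, 0.0154, 0.1187]
orientation: [-0.001, 0.086, 0.996, 0.0]
wrist_force: [-0.4, 0.4, -1.3]
finger_gap: 0.0229
[0.49056598 0.01542558 0.11868625] [-0.39939316  0.36338148 -1.25496305]
```

View pics/crop5.png

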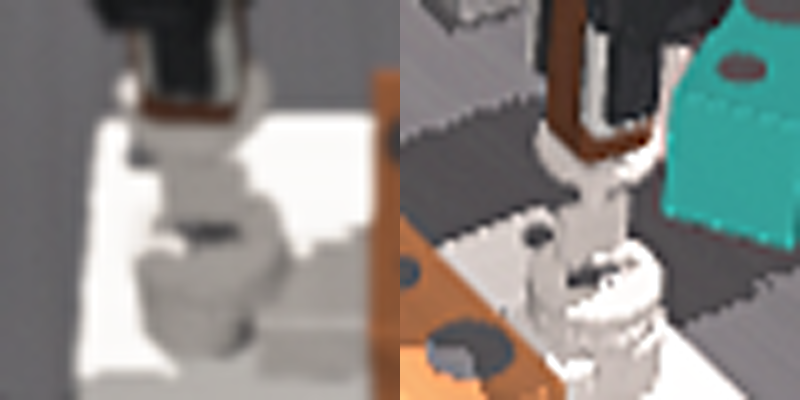

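The blade's tip is about 5 mm above the slot. Side view: blade centre 206 against slot centre 210. Scene view: about 2 mm off at most. That is within the play, so I lower it gently.

```bash
python3 -m crank '{"travel":[[0,0,0.05],[0,0,0.1],[0,0,0.15],[0,0,0.2],[0,0,0.2]],"turn":[0,0,0,0,0]}'
```

```text
clock: 5.92
tcp_pos: [0.4913, 0.0146, 0.1117]
orientation: [-0.0, 0.087, 0.996, -0.0]
wrist_force: [-0.2, 0.6, -1.1]
finger_gap: 0.0234
```

```bash
python3 -m crank '{"travel":[[0,0,0.05],[0,0,0.1],[0,0,0.1],[0,0,0.1]],"turn":[0,0,0,0]}'
```

```text
clock: 6.25
tcp_pos: [0.4913, 0.0147, 0.1079]
orientation: [-0.0, 0.087, 0.996, 0.0]
wrist_force: [-0.3, -0.3, -0.8]
finger_gap: 0.0235
```

```bash
python3 -m crank '{"travel":[[0,0,0.03],[0,0,0.05],[0,0,0.05],[0,0,0.05]],"turn":[0,0,0,0]}'; python3 -m crank '{"travel":[[0,0,0.02],[0,0,0.04],[0,0,0.04],[0,0,0.04]],"turn":[0,0,0,0]}'; python3 - <<'E'
from h import *
s=get_state(); print(s['tcp_pos'],s['wrist_force'],s['ft_torque'])
E
```

```text
clock: 6.58
tcp_pos: [0.4915, 0.0147, 0.106]
orientation: [-0.0, 0.087, 0.996, -0.0]
wrist_force: [-0.5, -0.0, -1.3]
finger_gap: 0.0231
clock: 6.92
tcp_pos: [0.4916, 0.0146, 0.1047]
orientation: [0.0, 0.087, 0.996, -0.0]
wrist_force: [-0.2, -0.6, 0.6]
finger_gap: 0.0233
[0.49164932 0.01464836 0.10465137] [-0.2186029  -0.55294089  0.56681846] [0.11171688 0.0152775  0.05769067]
```

The blade is about 9 mm in with no jam. Now turning clockwise in small steps while watching the moment about z.

```bash
cat > st.py <<'E'
from h import *
s=get_state(); q=s['orientation']; R=Ro.from_quat([q[1],q[2],q[3],q[0]]).as_matrix()
print('T',np.round(s['ft_torque'],3),'F',np.round(s['wrist_force'],1),'yaw',round(np.arctan2(R[1,0],R[0,0])%(2*np.pi),4),np.round(s['tcp_pos'],4),'j6',round(s['joint_pos'][5],3),'tau6',round(s['tau'][5],3))
E
python3 st.py
python3 -m crank '{"travel":[[0,-0.005,0],[0,-0.01,0],[0.001,-0.015,0],[0.001,-0.015,0]],"turn":[0.05,0.1,0.15,0.15]}' >/dev/null; python3 st.py
python3 -m crank '{"travel":[[0,-0.005,0],[0,-0.01,0],[0,-0.01,0]],"turn":[0.05,0.1,0.1]}' >/dev/null; python3 st.py
python3 -m crank '{"travel":[[0,-0.005,0],[0,-0.01,0],[0,-0.01,0]],"turn":[0.05,0.1,0.1]}' >/dev/null; python3 st.py
```

```text
T [0.112 0.015 0.058] F [-0.2 -0.6  0.6] yaw 2.9678 [0.4916 0.0146 0.1047] j6 0.04 tau6 -0.005
T [ 1.058 -0.342  0.011] F [1.1 4.7 0.4] yaw 2.817 [0.4919 0.0148 0.1047] j6 0.19 tau6 0.526
T [ 1.352 -0.498  0.097] F [1.2 4.4 0.2] yaw 2.7187 [0.4918 0.0146 0.1047] j6 0.288 tau6 0.576
T [ 1.305 -0.466  0.092] F [2.1 5.2 0.3] yaw 2.6193 [0.4916 0.0141 0.1047] j6 0.386 tau6 0.56
```

```bash

python3 -m crank '{"travel":[[0.015,0.02,0],[0.015,0.015,0],[0.015,0.015,0]],"turn":[0.05,0.1,0.1]}' >/dev/null; python3 st.py
python3 -m crank '{"travel":[[0,-0.005,0],[0,-0.005,0],[0,-0.005,0]],"turn":[0.05,0.05,0.05]}' >/dev/null; python3 st.py
```

```text
T [ 0.46  -0.441  0.115] F [ 1.5  2.  -0. ] yaw 2.5193 [0.4913 0.0139 0.1047] j6 0.488 tau6 0.589
T [ 0.352 -0.443  0.089] F [2.3 0.9 0.6] yaw 2.4709 [0.4911 0.0137 0.1047] j6 0.535 tau6 0.159
```

```bash

python3 -m crank '{"travel":[[0,-0.005,0],[0,-0.005,0],[0,-0.005,0]],"turn":[0.05,0.05,0.05]}' >/dev/null; python3 st.py
python3 -m crank '{"travel":[[0,-0.005,0],[0,-0.005,0],[0,-0.005,0]],"turn":[0.05,0.05,0.05]}' >/dev/null; python3 st.py
```

```text
T [ 0.139 -0.453  0.112] F [1.2 0.6 0.2] yaw 2.4203 [0.491  0.0135 0.1046] j6 0.586 tau6 0.164
T [-0.028 -0.49   0.081] F [1.9 0.1 1.1] yaw 2.3702 [0.4908 0.0134 0.1047] j6 0.635 tau6 0.167
```

```bash

python3 -m crank '{"travel":[[0,-0.005,0],[0,-0.005,0],[0,-0.005,0]],"turn":[0.05,0.05,0.05]}' >/dev/null; python3 st.py
```

```text
T [-0.217 -0.382  0.065] F [ 1.7 -0.7  1.6] yaw 2.3201 [0.4906 0.0132 0.1047] j6 0.685 tau6 0.17
```

```bash

python3 -m crank '{"travel":[[0,-0.005,0],[0,-0.005,0],[0,-0.005,0]],"turn":[0.05,0.05,0.05]}' >/dev/null; python3 st.py
```

```text
T [-0.322 -0.383  0.082] F [ 1.7 -1.   3. ] yaw 2.27 [0.4904 0.0131 0.1046] j6 0.735 tau6 0.172
```

```bash

python3 -m crank '{"travel":[[0,-0.005,0],[0,-0.005,0],[0,-0.005,0]],"turn":[0.05,0.05,0.05]}' >/dev/null; python3 st.py
```

```text
T [-0.521 -0.263  0.136] F [ 0.9 -1.5  2.9] yaw 2.22 [0.4901 0.0129 0.1046] j6 0.785 tau6 0.174
```

```bash

python3 -m crank '{"travel":[[0,-0.005,0],[0,-0.005,0],[0,-0.005,0]],"turn":[0.04,0.04,0.04]}' >/dev/null; python3 st.py
```

```text
T [-0.679 -0.176  0.153] F [ 0.8 -3.3  3.5] yaw 2.1798 [0.49   0.0129 0.1046] j6 0.825 tau6 0.165
```

```bash

python3 -m crank '{"travel":[[-0.012,-0.013,0],[-0.012,-0.013,0],[-0.012,-0.013,0]],"turn":[0.04,0.04,0.04]}' >/dev/null; python3 st.py
```

```text
T [-0.314 -0.196  0.071] F [ 0.8 -1.   4.4] yaw 2.1398 [0.4898 0.0126 0.1046] j6 0.863 tau6 0.16
```

```bash

python3 -m crank '{"travel":[[0,-0.005,0],[0,-0.005,0],[0,-0.005,0]],"turn":[0.04,0.04,0.04]}' >/dev/null; python3 st.py
```

```text
T [-0.288 -0.145  0.103] F [ 1.2 -1.7  5.8] yaw 2.0998 [0.4896 0.0124 0.1046] j6 0.903 tau6 0.163
```

```bash

python3 -m crank '{"travel":[[0,-0.005,0],[0,-0.005,0],[0,-0.005,0]],"turn":[0.04,0.04,0.04]}' >/dev/null; python3 st.py
```

```text
T [-0.338 -0.165  0.064] F [ 0.3 -2.3  5.3] yaw 2.0596 [0.4894 0.0123 0.1046] j6 0.943 tau6 0.149
```

```bash

python3 -m crank '{"travel":[[0,-0.005,-0.02],[0,-0.005,-0.02],[0,-0.005,-0.02]],"turn":[0.04,0.04,0.04]}' >/dev/null; python3 st.py
```

```text
T [-0.257 -0.634  0.091] F [ 2.  -1.8 -2.1] yaw 2.0198 [0.4891 0.0123 0.1048] j6 0.983 tau6 0.162
```

```bash

python3 -m crank '{"travel":[[0,-0.005,0],[0,-0.005,0],[0,-0.005,0]],"turn":[0.04,0.04,0.04]}' >/dev/null; python3 st.py
python3 - <<'E'
from h import *
c=snap('side','s5')['image'];d=snap('scene','c5')['image']
cv2.imwrite('pics/crop6.png',np.hstack([cv2.resize(c[220:290,245:335,::-1],(400,400*7//9),interpolation=2),cv2.resize(d[200:270,305:395,::-1],(400,400*7//9),interpolation=2)]))
E
```

```text
T [-0.191 -0.705  0.1  ] F [ 2.4 -0.4 -2.4] yaw 1.9798 [0.4889 0.0122 0.1048] j6 1.022 tau6 0.162
```

View pics/crop6.png

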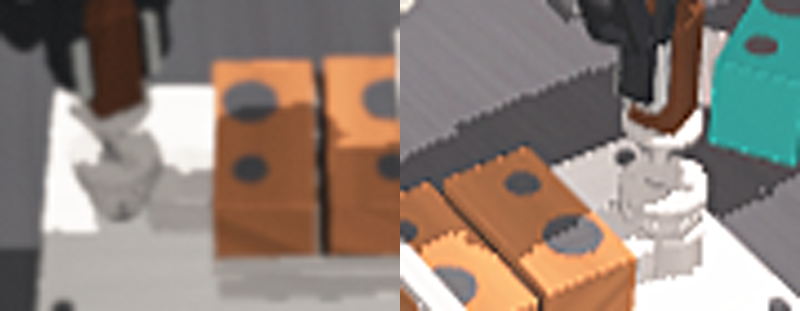

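The gap between halves has narrowed to a thin line, and the key stands in the cam. Continuing to turn.

```bash

python3 -m crank '{"travel":[[0,-0.004,0],[0,-0.004,0],[0,-0.004,0]],"turn":[0.04,0.04,0.04]}' >/dev/null; python3 st.py
```

```text
T [-0.133 -0.691  0.146] F [ 2.  -0.9 -4. ] yaw 1.9394 [0.4886 0.0121 0.1049] j6 1.063 tau6 0.164
```

```bash

python3 -m crank '{"travel":[[0,-0.004,0],[0,-0.004,0],[0,-0.004,0]],"turn":[0.04,0.04,0.04]}' >/dev/null; python3 st.py
```

```text
T [-0.088 -0.645  0.12 ] F [ 2.7 -0.7 -4.8] yaw 1.8996 [0.4884 0.0121 0.105 ] j6 1.102 tau6 0.162
```

```bash

python3 -m crank '{"travel":[[0,-0.004,0],[0,-0.004,0],[0,-0.004,0]],"turn":[0.04,0.04,0.04]}' >/dev/null; python3 st.py
```

```text
T [-0.048 -0.418  0.105] F [ 1.8 -0.3 -5. ] yaw 1.8597 [0.4882 0.012  0.1051] j6 1.142 tau6 0.164
```

```bash

python3 -m crank '{"travel":[[0,-0.004,0],[0,-0.004,0],[0,-0.004,0]],"turn":[0.04,0.04,0.04]}' >/dev/null; python3 st.py
```

```text
T [-0.017 -0.362  0.134] F [ 1.3 -0.6 -4.3] yaw 1.8197 [0.488  0.012  0.1051] j6 1.182 tau6 0.166
```

```bash

python3 -m crank '{"travel":[[0,-0.004,0],[0,-0.004,0],[0,-0.004,0]],"turn":[0.04,0.04,0.04]}' >/dev/null; python3 st.py
```

```text
T [-0.02  -0.186  0.086] F [ 1.3  0.6 -4.7] yaw 1.7798 [0.4878 0.0119 0.1051] j6 1.222 tau6 0.169
```

```bash

python3 -m crank '{"travel":[[0,-0.004,0],[0,-0.004,0],[0,-0.004,0]],"turn":[0.04,0.04,0.04]}' >/dev/null; python3 st.py
```

```text
T [-0.066 -0.085  0.074] F [ 0.2 -0.3 -4.7] yaw 1.7398 [0.4876 0.0119 0.1051] j6 1.261 tau6 0.184
```

```bash

python3 -m crank '{"travel":[[0,-0.003,0],[0,-0.003,0],[0,-0.003,0]],"turn":[0.03,0.03,0.03]}' >/dev/null; python3 st.py
```

```text
T [0.007 0.081 0.133] F [-0.3  0.7 -5.3] yaw 1.7096 [0.4875 0.0118 0.1051] j6 1.292 tau6 0.21
```

```bash

python3 -m crank '{"travel":[[0,-0.003,0],[0,-0.003,0],[0,-0.003,0]],"turn":[0.03,0.03,0.03]}' >/dev/null; python3 st.py
```

```text
T [0.012 0.248 0.249] F [-0.5 -0.8 -4.5] yaw 1.6795 [0.4874 0.0118 0.1051] j6 1.322 tau6 0.252
```

```bash

python3 -m crank '{"travel":[[0,-0.003,0],[0,-0.003,0],[0,-0.003,0]],"turn":[0.02,0.02,0.02]}' >/dev/null; python3 st.py
```

```text
T [0.013 0.334 0.302] F [-1.3  0.  -4.6] yaw 1.6582 [0.4873 0.0118 0.1051] j6 1.343 tau6 0.279
```

The contact is felt: torque is climbing steadily (0.165 → 0.28). Two small steps more.

```bash

python3 -m crank '{"travel":[[0,-0.002,0],[0,-0.002,0],[0,-0.002,0],[0,-0.002,0]],"turn":[0.02,0.02,0.02,0.02]}' >/dev/null; python3 st.py
```

```text
T [0.089 0.662 0.272] F [-2.9  1.3 -5.3] yaw 1.638 [0.4872 0.0118 0.1051] j6 1.363 tau6 0.283
```

```bash

python3 -m crank '{"travel":[[0,-0.001,0],[0,-0.001,0],[0,-0.001,0],[0,-0.001,0]],"turn":[0.015,0.015,0.015,0.015]}' >/dev/null; python3 st.py
```

```text
T [0.078 0.852 0.267] F [-3.   0.9 -4.6] yaw 1.6229 [0.4872 0.0118 0.1051] j6 1.378 tau6 0.314
```

```bash

python3 -m crank '{"travel":[[0,0,0],[0,0,0],[0,0,0],[0,0,0]],"turn":[0.012,0.012,0.012,0.012]}' >/dev/null; python3 st.py
```

```text
T [0.132 1.117 0.374] F [-5.   0.9 -4.7] yaw 1.6109 [0.4872 0.0118 0.1051] j6 1.39 tau6 0.341
```

Snug at about 0.34 N m (roughly 22 N). I stop turning here, back off within the slot's play and lift.

```bash

python3 -m crank '{"travel":[[0,0,0],[0,0,0],[0,0,0],[0,0,0]],"turn":[-0.05,-0.08,-0.1,-0.1]}' >/dev/null; python3 st.py
python3 -m crank '{"travel":[[0,0,-0.05],[0,0,-0.1],[0,0,-0.2],[0,0,-0.3],[0,0,-0.3]],"turn":[0,0,0,0,0]}' >/dev/null; python3 st.py
```

```text
T [-0.244  1.082  0.059] F [-3.9 -1.1 -2. ] yaw 1.7106 [0.4879 0.0114 0.1057] j6 1.29 tau6 -0.159
T [-0.025 -0.009 -0.026] F [ 0.3 -0.2 -1.6] yaw 1.7106 [0.49   0.0116 0.1192] j6 1.29 tau6 0.003
```

```bash

python3 -m crank '{"travel":[[0,0,-0.8],[0.5,0.1,-1.02],[1.4,0.25,-1.02],[2.3,0.4,-1.02],[3.2,0.55,-1.02]],"turn":[-0.1,-0.22,-0.34,-0.46,-0.58]}' >/dev/null; python3 st.py; python3 - <<'E'
from h import *
s=get_state(); print(tool(np.array([.4988,.2532,.16])-s['tcp_pos']))
E
```

```text
T [-0.054 -0.024 -0.032] F [ 1.2 -0.3 -1. ] yaw 2.295 [0.493  0.1429 0.1593] j6 0.972 tau6 0.61
[ 1.96843239  1.93569065 -0.01437978]
```

```bash

python3 -m crank '{"travel":[[0.5,0.5,0],[1,1,0],[1.5,1.5,0],[1.9,1.87,0],[1.97,1.93,0]],"turn":[-0.12,-0.24,-0.36,-0.48,-0.6]}' >/dev/null
python3 -m crank '{"travel":[[0,0,0],[0,0,0],[0,0,0],[0,0,0],[0,0,0]],"turn":[-0.12,-0.24,-0.37,-0.37,-0.37]}' >/dev/null; python3 st.py; python3 - <<'E'
from h import *
s=get_state(); print(s['clock'],tool(np.array([.4988,.253,.11])-s['tcp_pos']))
S=snap('scene','c7');D=snap('side','s7')
c,d=D['image'],S['image']
w=snap('wrist','w7')['image']
cv2.imwrite('pics/crop7.png',np.hstack([cv2.resize(c[120:200,230:310,::-1],(265,265),interpolation=2),cv2.resize(d[240:350,400:510,::-1],(265,265),interpolation=2),cv2.resize(w[130:320,20:210,::-1],(265,265),interpolation=2)]))
E
```

```text
T [ 0.051  0.027 -0.04 ] F [ 0.1 -0.7 -1.5] yaw 3.2577 [0.4983 0.2521 0.1585] j6 0.208 tau6 -0.272
16.35 [-0.0139193   0.02130379  1.21182888]
```

View pics/crop7.png

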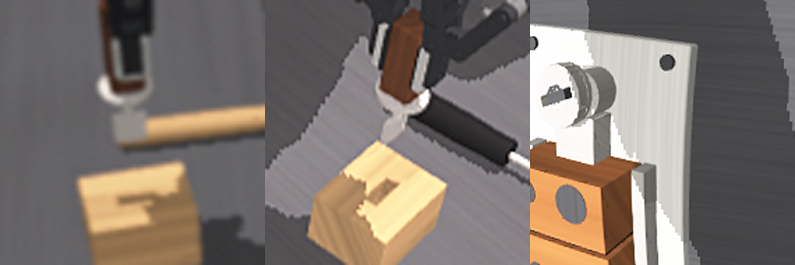

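```bash
python3 - <<'E'
from h import *
np.set_printoptions(precision=4,suppress=True)
S,D=ld('c7'),ld('s7')
a=lambda x,y:(400+(x-265)/2.409,240+y/2.409); b=lambda x,y:(230+x/3.3125,120+y/3.3125)
print('low',two(S,a(393,140),D,b(129,143)),'collar',two(S,a(403,97),D,b(125,88)))
print('slot',two(S,a(384,189),D,b(145,198)))
cv2.imwrite('pics/crop8.png',np.hstack([cv2.resize(D['image'][130:190,240:300,::-1],(400,400),interpolation=2),cv2.resize(S['image'][260:330,420:490,::-1],(400,400),interpolation=2)]))
E
```

```text
low (array([0.4934, 0.2523, 0.0929]), np.float64(0.00021694729561625312)) collar (array([0.4948, 0.2538, 0.1366]), np.float64(0.0014936362060013078))
slot (array([0.498 , 0.2541, 0.045 ]), np.float64(0.006819163933931773))
```

View pics/crop8.png

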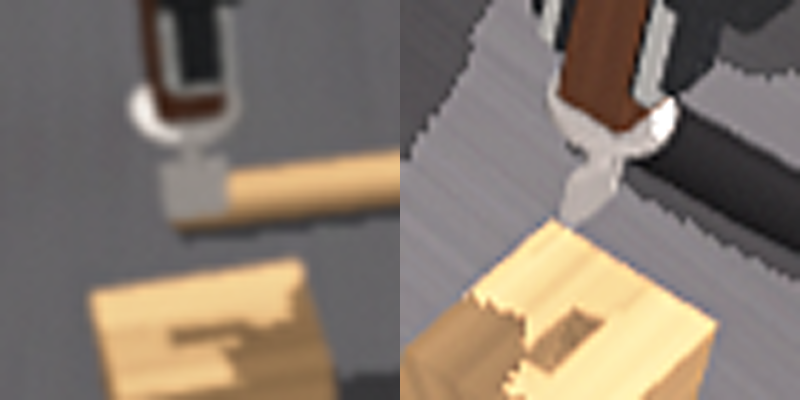

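The key hangs nearly vertical, with its tip at (0.4934, 0.2523, 0.093). Against the holder at (0.4962, 0.2535) that needs about a 2 mm correction before lowering.

```bash

python3 -m crank '{"travel":[[-0.053,0.02,0.3],[-0.053,0.02,0.7],[-0.053,0.02,1.0],[-0.053,0.02,1.1],[-0.053,0.02,1.1]],"turn":[-0.018,-0.018,-0.018,-0.018,-0.018]}' >/dev/null;python3 st.py
python3 -m crank '{"travel":[[0,0,0.07],[0,0,0.14],[0,0,0.2],[0,0,0.25],[0,0,0.25]],"turn":[0,0,0,0,0]}' >/dev/null;python3 st.py
```

```text
T [ 0.03  -0.002 -0.035] F [-0.6 -0.4 -1.8] yaw 3.2776 [0.4988 0.2524 0.1129] j6 0.189 tau6 0.01
T [-0.006  0.02  -0.021] F [-0.3 -1.  -1.8] yaw 3.2786 [0.4996 0.2527 0.1039] j6 0.188 tau6 0.001
```

```bash

python3 -m crank '{"travel":[[0,0,0.2],[0,0,0.4],[0,0,0.6],[0,0,0.8],[0,0,0.84]],"turn":[0,0,0,0,0]}' >/dev/null;python3 st.py
python3 -m crank '{"travel":[[0,0,0.03],[0,0,0.06],[0,0,0.06]],"turn":[0,0,0]}' >/dev/null;python3 st.py
```

```text
T [ 0.119  0.089 -0.009] F [-1.1  0.8 -1.6] yaw 3.2788 [0.4985 0.2525 0.0684] j6 0.188 tau6 -0.003
T [ 0.116  0.097 -0.03 ] F [-0.2  0.4 -0.8] yaw 3.2788 [0.4996 0.2527 0.0679] j6 0.188 tau6 -0.002
```

```bash

python3 -m crank '{"travel":[[0,0,0.02],[0,0,0.04],[0,0,0.04]],"turn":[0,0,0]}' >/dev/null;python3 st.py
python3 -m crank '{"travel":[[0,0,0.01],[0,0,0.02],[0,0,0.02]],"turn":[0,0,0]}' >/dev/null;python3 st.py
```

```text
T [ 0.144 -0.049 -0.002] F [ 1.4 -0.2 -1.1] yaw 3.2788 [0.5    0.2528 0.0668] j6 0.188 tau6 0.002
T [-0.065  0.405 -0.042] F [-1.3  0.2  5.3] yaw 3.2788 [0.5001 0.2528 0.0667] j6 0.188 tau6 -0.014
```

The collar is resting on the block (5 N at the pick height). Releasing, retreating and checking.

```bash

python3 -m crank '{"travel":[[0,0,0],[0,0,0],[0,0,0],[0,0,0],[0,0,0]],"turn":[0,0,0,0,0]}' 70 60
python3 -m crank '{"travel":[[0,0,-0.5],[0,0,-1.5],[0,0,-2.5],[0,0,-3.5],[0,0,-4]],"turn":[0,0,0,0,0]}'
python3 -m crank '{"travel":[[0,0,0],[0,0,0],[0,0,0]],"turn":[0,0,0]}'
python3 - <<'E'
from h import *
np.set_printoptions(precision=4,suppress=True)
c=snap('wrist','w9')['image'];d=snap('scene','c9')['image']
cv2.imwrite('pics/crop9.png',np.hstack([cv2.resize(c[130:330,20:370,::-1],(500,286),interpolation=2),cv2.resize(d[270:360,400:490,::-1],(286,286),interpolation=2)]))
E
```

```text
clock: 18.92
tcp_pos: [0.4996, 0.2527, 0.0655]
orientation: [-0.0, -0.069, 0.998, -0.0]
wrist_force: [-0.4, -1.1, -0.0]
finger_gap: 0.07
clock: 19.33
tcp_pos: [0.5012, 0.2532, 0.2308]
orientation: [0.003, -0.069, 0.998, 0.001]
wrist_force: [0.3, 1.3, 0.2]
finger_gap: 0.0701
clock: 19.58
tcp_pos: [0.4992, 0.2525, 0.2246]
orientation: [-0.001, -0.068, 0.998, -0.0]
wrist_force: [-1.2, -0.2, -0.1]
finger_gap: 0.0702
```

View pics/crop9.png

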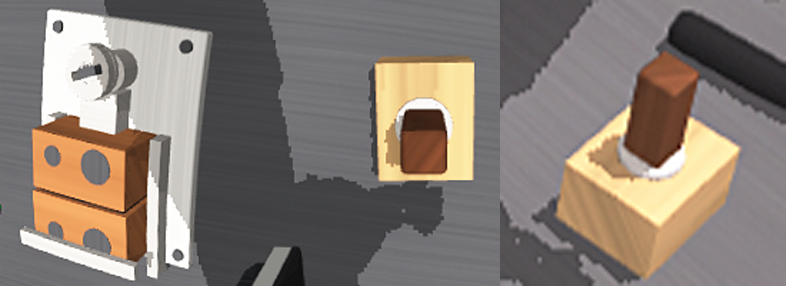

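```bash
python3 - <<'E'
from h import *
print('handle top',onz(ld('w9'),20+424/1.4286,130+150/1.43,.11,True).round(4), get_state()['wrist_force'])
print(hand_in())
E
```

```text
handle top [0.4963 0.2528 0.11  ] [ 0.15615372  0.49081794 -1.15703718]
the job is handed in; nothing more can be done
None
```

The key went into the cam slot, the cam was turned clockwise until it seated, and the key is back in its block. I handed the job in at about 20 s on the robot's clock; no verdict is given.

- **Turning:** the key turned about 1.36 rad, the first part of it play in the slot. Drag torque held at about 0.10–0.17 N m, then climbed to about 0.34–0.37 N m as the halves met, and I stopped there. That implies roughly 20–26 N at the lug. The contact force itself could not be measured.
- **Key back home:** as I lowered it, the key met resistance (5 N) at the same tool height as when I picked it up. The last close-up measured the handle top at (0.496, 0.253), about 1 mm from the block's centre. It looks upright, and the gripper is open and well clear above it.
- **Box:** the last picture shows the two halves closed together and the cam slot turned by roughly a quarter turn.
- **Disagreement:** joint-6 torque read −0.16 N m when I backed off inside the slot's play, while the wrist moment stayed near zero. Joint 6 also read −0.27 N m with the key hanging free, so I put it down to joint friction and did not re-insert the key to check that the cam had stayed put.
- **Bystanders:** I moved none of them on purpose and felt no unexpected contact, but I did not measure their positions at the end.

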